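# Press the axle bushes into a knee housing with ratchet tongs

## Robot

A 6-joint arm with a two-finger parallel gripper is mounted at the origin on the work surface. World frame = base frame: x ahead of the robot, y to its left, z up, the work surface at z = 0. Lengths are in mm, angles in rad, forces in N, time in s.
With the tool pointing down it reaches from about 275 to 1000 mm from the base axis. Payload 8.4 kg.
Tool frame: the origin (TCP) lies between the finger pads; the fingertips stand 14 mm ahead of it and the grasp point (between the pads) lies 5 mm behind it (manip.tip_reach is the distance from the TCP to the fingertips, in mm); z points along the fingers, y is the line along which they close (so a half turn about z gives the same grasp; the last joint's range is limited). The gripper opens to 85 mm and grips with 20 to 120 N. Pads are 22 mm wide; open, the fingers measure 114 mm over their backs; the gripper's body (76 mm by 85 mm) begins 54 mm behind the grasp point. The pads swing forward as they close: fully open they stand 13 mm farther back than shut.
Start: joints at [1.235, 0.353, 1.633, -0, 1.155, -0.002], TCP at [204.771, 590.506, 245.281] pointing down, gripper open.
Joint ranges: [-2.63, 2.63], [-0.92, 2.1], [0.06, 2.66], [-1.3, 4.44], [0, 2.69], [-3.02, 3.02]. Speed limits (rad/s): [2.22, 2.22, 2.79, 3.14, 3.14, 3.14].

## Interface

Orientations are given as a unit quaternion [x, y, z, w].
In Python, from workcell import state, imaging, close_job, manip gives the robot as it stands.
- The arm moves only by the tool move_arm, never from a script. Its argument "motion" is a list of rows, each an object of numbers: "hand": the closure, from 0 (fully open) to 1 (shut); "dx", "dy", "dz": the shift along the tool's x, y, z in mm; "yaw": the turn about the tool's z in degrees. A call has 1 to 20 rows; each row shifts and turns the commanded pose from where the row before left it, along the tool's axes as they then stand; what a row does not reach is not made up. A row lasts 1/12 s, in which the tool goes at most 41.7 mm and 7.16 degrees, less where a joint would pass 70% of its speed; a pose out of reach is approached as far as the arm can. A call with a gripper value outside its range is refused whole. The fingers move at their own pace and stop on an object; the grip force is fixed at half the most. Time passes only in rows, so rows that do not move let the fingers close. It gives the time, the measured TCP pose, the force, the opening and the grip force at its end, in the units of the state.
- state(): the state, without advancing time (a new reading comes with each control period).
- imaging.read_camera(name): name is "side" or "top" or "wrist"; returns a dict with "color" (384x512x3 uint8, red, green, blue), "depth" (384x512 float32, mm along the optical axis (not along the pixel's ray), 0 where there is no reading), "vfov" (degrees; the focal length in pixels is half the picture's height over the tangent of half this angle, whatever the lens; pixels are square), "cx", "cy" (the principal point, pixels), "world_from_camera" (4x4, takes a point from camera to world coordinates); the wrist camera has in their place "mount" (4x4, takes a point from camera to tool coordinates, whose origin is the TCP and whose axes are the flange's). Camera axes: x right, y down, z forward; pixel columns grow to the right and rows downward; lengths in mm; the calibration is good to about 2 mm. A picture is of the moment at which its call begins: read the wrist's pose just before it.
- close_job(): hands the job in; it is judged then, once.
The state is a dict: "t": time; "q": joint angles; "joint_vel": joint speeds; "effort": joint torques, N m; "position": TCP position; "eef_rot": TCP orientation; "force": force on the tool from outside, world axes, zero at the start; "torque": the same for the moment, N m; "width": finger opening in mm; "grip_force": force on a finger pad.
Only numpy, scipy, OpenCV 4.12 (cv2) and the standard library are available. Lean on these libraries where they do the work, as an engineer would, in place of code of your own. Each camera call takes 0.05 s, during which the arm holds its last target. There are 200 camera calls.

## Task

Squeeze the handles of the bench tongs until both brass bushes are pressed fully home in the knee housing and the ratchet holds the housing firmly clamped, without crushing it; let go, and leave it clamped by the ratchet alone for two seconds for the adhesive to grab. Then gently press the red thumb plate down to free the teeth, let the tongs swing fully open, and stand the finished housing upright in the blue tray, leaving the other things where they are.

Things in the scene. Friction and masses are not known exactly. Their poses are not given: they have to be found in the camera images.
- pylon: loose grey aluminium tube standing upright, 30 mm across, 130 mm tall; origin at its foot. Bystander.
- adhesive: loose white bottle, 40 mm across, 110 mm tall; origin at its foot. Bystander.
- driver: loose screwdriver lying on the bench; origin on its underside. Bystander.
- pivot (a point): pivot bolt of the steel scissor tongs, which lie level, screwed to the bench; point at mid-height of the arms, 62 mm above the bench. x points to the housing (nest centre 60 mm away), -x to the handles, y to the left handle, z up. The base plate (10 mm thick) reaches only 48 mm to the handle side: below the grips is free space. The jaws' white tips press on the bushes.
- left_arm (a joint): swing of each handle (geared alike), rad: 0 open, grows as they close, stop 0.31. Teeth every 0.013 catch from 0.13 on. The white jaw tips are springs (10 N/mm), each screwed out by an unmeasured amount (0 to 5 mm), so it gets tight anywhere from 0.14 to 0.28: feel for it. After letting go (backs off up to 0.018, 10 N) each jaw must still press 8 N or more; never over 30 N.
- left_grip (a point): ribbed grip of the left handle (+y of the pivot), mid-height, 70 mm from the pivot: bar 8 mm wide, 12 mm high, ribs 10 mm either way along it. Open, the two grips measure 63 mm over their outer faces, closed about 30. A spring holds them open (2 to 4 N each). Each jaw presses with 1.17 x the squeeze on one grip, less 9 to 12 N for spring and teeth; about 24 to 29 N of squeeze is right.
- right_grip (a point): the same ribbed grip on the right handle.
- thumb_plate (a point): centre of the top of the red thumb plate (30 mm disc, 8 mm thick) ending the left handle, 142 mm from the pivot. It flexes down on a spring; the teeth part 3 to 6 mm down at 2 to 6 N, a hard stop comes at 8 mm; over 25 N is too much. The freed handle springs away to the left, up to 40 mm at the plate, from under the finger: stop pressing then. If friction holds it, carry it left while pressed. x points to the pivot.
- housing_mid (a point): centre (half-way up) of the loose knee housing, 42.5 mm over its foot: aluminium block 40 (x) by 44 (y) by 50 mm high with a dark round boss on top, 30 mm across, 35 mm tall (top 42.5 mm above this point), to lift it by. About 0.3 kg. Its foot stands 34 mm above the bench in a nest on the tongs' base, in an 8 mm rim with 1.5 mm (x) and 3 mm (y) play. y points to the left bush, z up.
- bush_left_face (a point): centre of the outer face of the brass flanged bush on the housing's +y side (flange 26 mm across, 4 mm thick), 14.5 mm below housing_mid. Fully home (within 1.5 mm) it lies 26 mm from the housing's middle; it starts 2 to 4 mm farther out. It takes 6 N to move it.
- bush_right_face (a point): the same for the bush on the -y side.
- tray: blue open tray fixed on the bench, 150 mm (x) by 130 mm (y) by 40 mm high, walls and floor 4 mm; origin at the centre of its underside. It is on the left or the right; a black basket with spare parts has the other side.
There are look-alikes about, which are no part of the job. What is shaped like the part that bears housing_mid but orange is not meant. Of the things that look like the tray, the smaller one is meant.

How it is judged (in metres and radians):
On the way, in this order (a step that is already met when the one before it is completed fails the run):
1. both bushes fully home and the housing held firmly between the tongs by the ratchet alone, robot clear, for 2 s (y of bush_left_face in the frame of housing_mid below 0.0275 m and y of bush_right_face in the frame of housing_mid above -0.0275 m and contact force between each of left_arm, right_arm and housing above 8 N and contact force between each of the arm, the fingers and clamp below 0.3 N and contact force between the fingers and housing below 0.3 N), for 1.9 s.
2. ratchet released, tongs fully open (value of joint left_arm below 0.04 rad), for 0.2 s.
At the end, for the whole second after the job is handed in: The housing stands upright (within 8 degrees) and at rest in the blue tray with both bushes home (flange gap under 1.5 mm), the tongs are released and open (left_arm under 0.04 rad), pylon tube, adhesive bottle and screwdriver have moved less than 30 mm, and the robot touches nothing (x of housing_mid in the frame of tray between -0.071 and 0.071 m and y of housing_mid in the frame of tray between -0.061 and 0.061 m and z of housing_mid in the frame of tray below 0.052 m and angle between housing_mid's own z axis and vertical below 0.15 rad and y of bush_left_face in the frame of housing_mid below 0.0275 m and y of bush_right_face in the frame of housing_mid above -0.0275 m and value of joint left_arm below 0.04 rad and linear speed of housing below 0.02 m/s).
It fails at once if the housing is crushed: a jaw presses on it with more than 30 N (contact force between any of left_arm, right_arm and housing above 30 N).
It fails at once if the thumb plate is pressed with more than 25 N (contact force between the fingers and thumb above 25 N).
It fails at once if the pylon tube, the adhesive bottle or the screwdriver is moved by more than 30 mm (distance of any of pylon, adhesive, driver from where it was at the start of the episode above 0.03 m).
It fails at once if the housing is dropped or slammed into the tray (more than 65 N) (contact force between housing and tray above 65 N).
It also fails if it takes over 70 s, if anything falls off the work surface, if the arm or the gripper's body presses on something with over 40 N, if the wrist force passes 120 N, or if a joint passes its speed limit or range.

## Working session

There is one attempt and no reset: what is moved stays moved. The work goes in short steps, Python scripts to look and compute and a tool call to move; the robot and the scene stay as the last step left them, time stands still between calls to the robot, and variables do not carry over. Pictures are saved under pics/ and viewed, at most 10 in all, crops included, and the job is handed in when it is done.

Besides the shell and the picture viewer there is one more tool, called after ">>>" by a JSON object that holds its "api" and its "payload", one argument or row to a line. move_arm: Moves the arm, as the interface text tells. Its arguments: {"type":"object","properties":{"motion":{"type":"array","items":{"type":"object","properties":{"hand":{"type":"number"},"dx":{"type":"number"},"dy":{"type":"number"},"dz":{"type":"number"},"yaw":{"type":"number"}}}}},"required":["motion"]}

```bash
mkdir -p pics; ls
cat > h.py <<'E'
import numpy as np, cv2
from workcell import state, imaging, close_job, manip
from scipy.spatial.transform import Rotation as R
def T(s):
    M=np.eye(4);M[:3,:3]=R.from_quat(s["eef_rot"]).as_matrix();M[:3,3]=s["position"];return M
def grab(name):
    s=state(); c=imaging.read_camera(name)
    M=c["world_from_camera"] if name!="wrist" else T(s)@np.array(c["mount"])
    np.savez(f"{name}.npz",color=c["color"],depth=c["depth"],M=M,f=192/np.tan(np.radians(c["vfov"])/2),cx=c["cx"],cy=c["cy"])
    return c["color"]
def cloud(name):
    d=np.load(f"{name}.npz");z=d["depth"];v,u=np.mgrid[:384,:512]
    P=np.stack([(u-d["cx"])/d["f"]*z,(v-d["cy"])/d["f"]*z,z,np.ones_like(z)],-1)
    return (P@d["M"].T)[...,:3],d["color"]
E
python3 - <<'E'
from h import *
a=grab("top");b=grab("side");w=grab("wrist")
for n,i in (("top",a),("side",b),("wrist",w)): cv2.imwrite(f"pics/{n}0.png",cv2.resize(i[...,::-1],(800,600),interpolation=cv2.INTER_CUBIC))
s=state();print({k:np.round(v,3) for k,v in s.items()});print(manip.tip_reach)
E
```

```text
pics
{'t': np.float64(0.15), 'q': array([ 1.235,  0.354,  1.634,  0.   ,  1.155, -0.002]), 'joint_vel': array([ 0.001, -0.   , -0.002,  0.001, -0.   ,  0.002]), 'effort': array([ 0.0000e+00, -6.0563e+01, -3.4234e+01, -0.0000e+00,  6.0000e-03,
        0.0000e+00]), 'position': array([204.649, 590.137, 244.704]), 'eef_rot': array([ 0.166,  0.986, -0.001, -0.   ]), 'force': array([ 0.039, -0.474,  0.96 ]), 'torque': array([ 0.017,  0.01 , -0.008]), 'grip_force': np.float64(0.0), 'width': np.float64(85.493)}
14.0
```

View pics/top0.png

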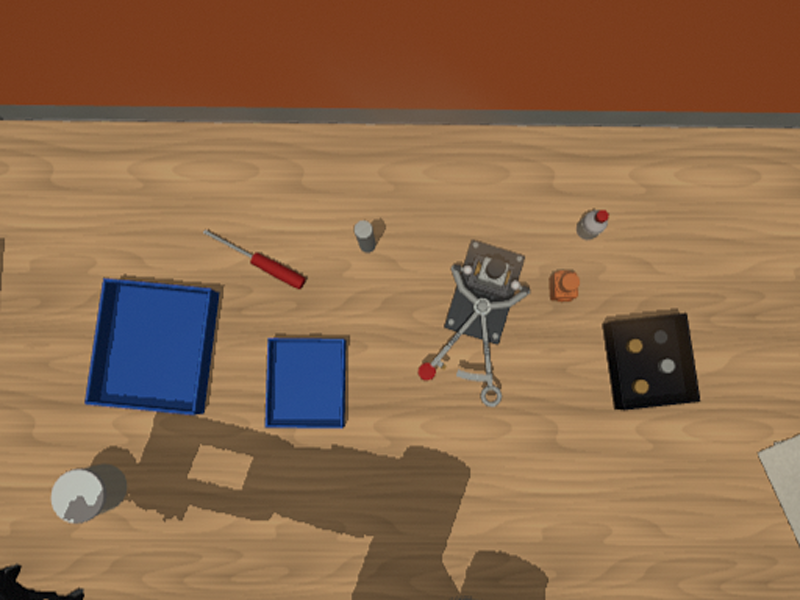

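View pics/side0.png

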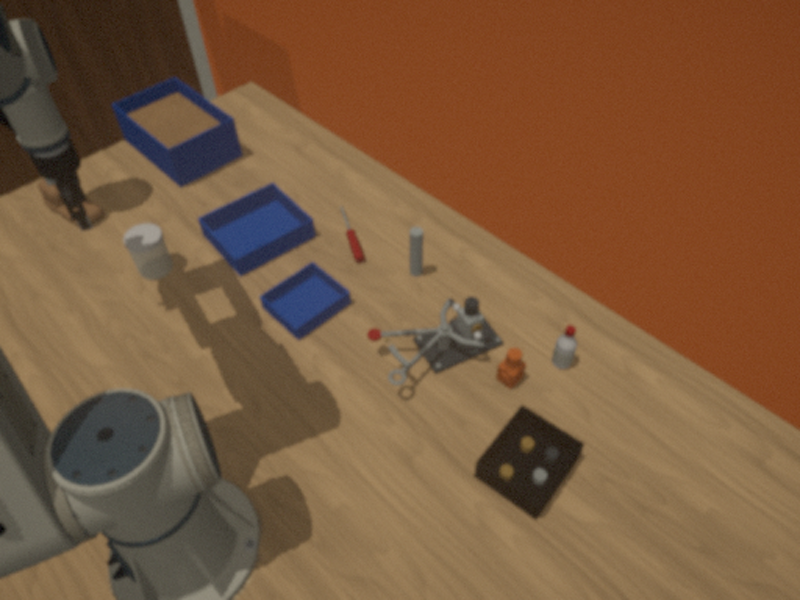

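Candidates in the top view: trays at (153,345) large and (307,382) small, so I take the small one. Housings are grey at (495,267) and orange at (565,285), so I take the grey one in the tongs. Pivot is at (483,307), the red thumb plate at (427,371) and the right handle's ring at (491,396).

Run:
```python
from h import *
P,c=cloud("top")
def at(n,u,v,r=2):
    x,y=int(u*.64),int(v*.64); print(n,np.round(np.median(P[y-r:y+r+1,x-r:x+r+1].reshape(-1,3),0),1))
at("pivot",483,307,1);at("thumb",427,371,2);at("boss",496,268,2);at("tray",307,382);at("bench",560,450);at("ring",491,396,4);at("orange",568,281)
at("pylon",363,230);at("bottle",600,216)
C=c.astype(int);red=(C[...,0]>110)&(C[...,1]<50)&(C[...,2]<50)&(P[...,2]>45)
red[:, :255]=0; red[:,300:]=0; red[:220]=0
print("red",P[red].mean(0),red.sum(),np.ptp(P[red],axis=0))
blue=(C[...,2]>C[...,0]+50)&(P[...,2]>30)
u=np.mgrid[:384,:512][1]; b=blue&(u>165)&(u<230)
q=P[b][:,:2].astype(np.float32);print("tray",cv2.minAreaRect(q))
im=cv2.resize(c[150:262,270:360][...,::-1],None,fx=5.3,fy=5.3,interpolation=cv2.INTER_CUBIC);cv2.imwrite("pics/crop1.png",im)
```

```text
pivot [609.7 -19.7  75.9]
thumb [503.2  72.7  66.7]
boss [667.8 -35.  120.6]
tray [483.6 279.4   4. ]
bench [ 3.709e+02 -1.571e+02  2.000e-01]
ring [462.9 -38.1   6.5]
orange [ 654.2 -157.4   86.6]
pylon [724.3 178.2 132.1]
bottle [ 756.1 -207.1  111.1]
red [501.76485768  73.04118406  67.13612747] 82 [25.72943984 25.84221516 12.75230763]
tray ((481.1131286621094, 223.12094116210938), (241.8351287841797, 147.8956756591797), 89.19715881347656)
```

View pics/crop1.png

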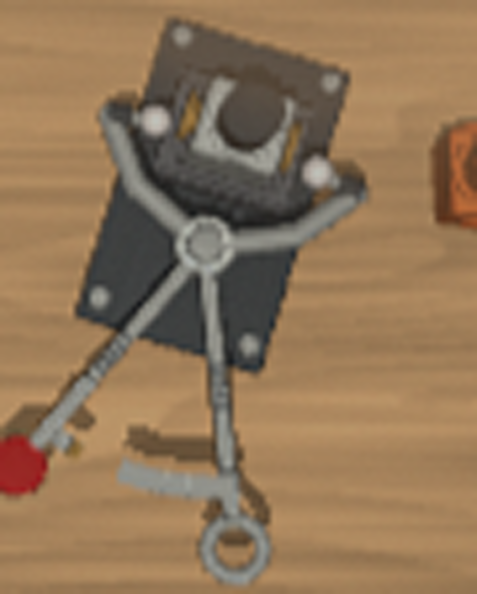

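The crop shows the grey housing with its dark boss in the nest at (253,115), brass bushes either side, pivot at (205,243), left grip at (105,355), right grip at (220,400) and red plate at (18,465). The boss is 60.1 mm from the pivot and the plate 141.5 mm from it, both as specified. I'm moving above the grips.

>>> {"api": "move_arm", "payload": {
  "motion": [
    {"dx": -28,"dy": -24.5,"yaw": -0.24},
    {"dx": -28,"dy": -24.5,"yaw": -0.24},
    {"dx": -28,"dy": -24.5,"yaw": -0.24},
    {"dx": -28,"dy": -24.5,"yaw": -0.24},
    {"dx": -28,"dy": -24.5,"yaw": -0.24},
    {"dx": -28,"dy": -24.5,"yaw": -0.24},
    {"dx": -28,"dy": -24.5,"yaw": -0.24},
    {"dx": -28,"dy": -24.5,"yaw": -0.24},
    {"dx": -28,"dy": -24.5,"yaw": -0.24},
    {"dx": -28,"dy": -24.5,"yaw": -0.24},
    {"dx": -28,"dy": -24.5,"yaw": -0.24},
    {"dx": -28,"dy": -24.5,"yaw": -0.24},
    {"dx": -28,"dy": -24.5,"yaw": -0.24},
    {"dx": -28,"dy": -24.5,"yaw": -0.24},
    {"dx": -28,"dy": -24.5,"yaw": -0.24},
    {"dx": -28,"dy": -24.5,"yaw": -0.24},
    {"dx": -28,"dy": -24.5,"yaw": -0.24},
    {"dx": -28,"dy": -24.5,"yaw": -0.24},
    {"dx": 0},
    {"dx": 0}
  ]
}}

```text
schema error: expected keys hand, dx, dy, dz, yaw
```

Run:
```python
from h import *
s=state();print(s["position"],s["eef_rot"],s["force"]); w=grab("wrist");cv2.imwrite("pics/w1.png",cv2.resize(w[...,::-1],(800,600),interpolation=cv2.INTER_CUBIC))
d=np.load("wrist.npz");print(d["M"].round(3))
```

```text
[204.64871221 590.13671788 244.70356246] [ 1.66163271e-01  9.86098087e-01 -5.63482417e-04 -1.15421964e-04] [ 0.03904534 -0.47449181  0.95958404]
[[ 3.30000e-01  9.03000e-01  2.76000e-01  1.33748e+02]
 [ 9.44000e-01 -3.15000e-01 -9.70000e-02  6.15002e+02]
 [-1.00000e-03  2.92000e-01 -9.56000e-01  3.73039e+02]
 [ 0.00000e+00  0.00000e+00  0.00000e+00  1.00000e+00]]
```

View pics/w1.png

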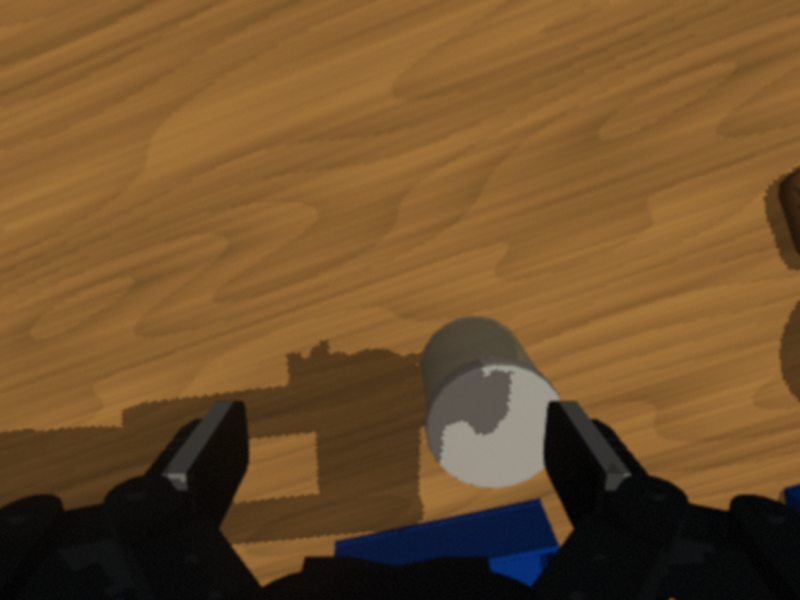

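All row keys are required and nothing moved, so the picture just shows a cup under the open fingers near (490,430). Resending with full rows, this time aiming past the grips so that the camera sees them.

>>> {"api": "move_arm", "payload": {
  "motion": [
    {"hand": 0,"dx": -31,"dy": -23,"dz": 0,"yaw": -0.2},
    {"hand": 0,"dx": -31,"dy": -23,"dz": 0,"yaw": -0.2},
    {"hand": 0,"dx": -31,"dy": -23,"dz": 0,"yaw": -0.2},
    {"hand": 0,"dx": -31,"dy": -23,"dz": 0,"yaw": -0.2},
    {"hand": 0,"dx": -31,"dy": -23,"dz": 0,"yaw": -0.2},
    {"hand": 0,"dx": -31,"dy": -23,"dz": 0,"yaw": -0.2},
    {"hand": 0,"dx": -31,"dy": -23,"dz": 0,"yaw": -0.2},
    {"hand": 0,"dx": -31,"dy": -23,"dz": 0,"yaw": -0.2},
    {"hand": 0,"dx": -31,"dy": -23,"dz": 0,"yaw": -0.2},
    {"hand": 0,"dx": -31,"dy": -23,"dz": 0,"yaw": -0.2},
    {"hand": 0,"dx": -31,"dy": -23,"dz": 0,"yaw": -0.2},
    {"hand": 0,"dx": -31,"dy": -23,"dz": 0,"yaw": -0.2},
    {"hand": 0,"dx": -31,"dy": -23,"dz": 0,"yaw": -0.2},
    {"hand": 0,"dx": -31,"dy": -23,"dz": 0,"yaw": -0.2},
    {"hand": 0,"dx": -31,"dy": -23,"dz": 0,"yaw": -0.2},
    {"hand": 0,"dx": -31,"dy": -23,"dz": 0,"yaw": -0.2},
    {"hand": 0,"dx": -31,"dy": -23,"dz": 0,"yaw": -0.2},
    {"hand": 0,"dx": -31,"dy": -23,"dz": 0,"yaw": -0.2},
    {"hand": 0,"dx": -31,"dy": -23,"dz": 0,"yaw": -0.2},
    {"hand": 0,"dx": 0,"dy": 0,"dz": 0,"yaw": 0}
  ]
}}

```text
t: 1.87
position: [640.3, -7.2, 245.1]
eef_rot: [0.135, 0.991, -0.001, 0.001]
force: [-0.9, 0.3, 0.9]
width: 85.1
grip_force: 0.0
```

Run:
```python
from h import *
s=state();print(s["t"],s["position"],s["eef_rot"],s["force"]); w=grab("wrist");cv2.imwrite("pics/w2.png",cv2.resize(w[...,::-1],(800,600),interpolation=cv2.INTER_CUBIC))
```

```text
1.8667 [640.32555799  -7.1630732  245.09427466] [ 1.34800480e-01  9.90871484e-01 -8.35350732e-04  1.35476506e-03] [-0.93646847  0.3304576   0.89301411]
```

View pics/w2.png

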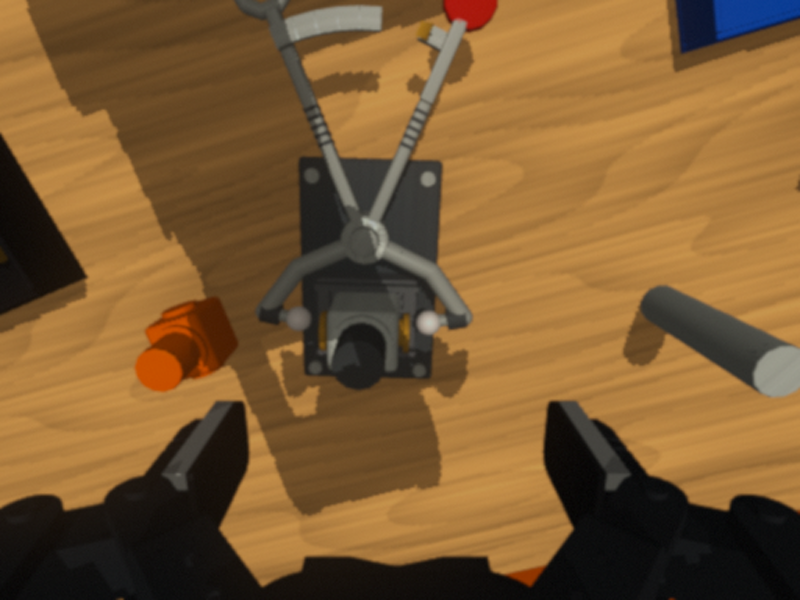

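Tongs from the wrist: pivot (364,240), left grip ribs at (413,123), right ribs (318,123), boss top (358,365), thumb plate near (470,6).

```bash
cat >> h.py <<'E'
def ray(name,u,v,z):
    d=np.load(f"{name}.npz");M=d["M"];r=M[:3,:3]@np.array([(u*.64-d["cx"])/d["f"],(v*.64-d["cy"])/d["f"],1]);o=M[:3,3]
    return o+r*(z-o[2])/r[2]
E
python3 - <<'E'
from h import *
P,c=cloud("wrist")
def at(u,v,r=1):
    x,y=int(u*.64),int(v*.64);return np.median(P[y-r:y+r+1,x-r:x+r+1].reshape(-1,3),0).round(1)
for n,u,v,z in (("pivot",364,240,76),("LG",413,123,68),("RG",318,123,68),("boss",358,365,119),("tipL",428,322,68),("tipR",298,318,68),("s1",312,176,10),("s2",428,179,10),("s3",316,367,10),("s4",419,370,10)):
    print(n,ray("wrist",u,v,z).round(1),at(u,v))
# bars: fit each handle's top, z 64..72
m=(abs(P[...,2]-68)<4)&(c.max(-1)>0)
v,u=np.mgrid[:384,:512]; up=m&(v<130)&(v>40)
q=P[up][:,:2];a,b=q[:,0],q[:,1]
print(len(q),q.mean(0))
np.save("bars.npy",q)
E
```

```text
pivot [608.2 -17.6  76. ] [607.4 -18.3  75.5]
LG [553.2  27.3  68. ] [552.6  27.1  66.8]
RG [538.7 -24.5  68. ] [538.1 -24.6  67.7]
boss [666.6 -35.8 119. ] [666.2 -35.6 118.6]
tipL [670.2   5.7  68. ] [669.3   4.8  68.8]
tipR [645.5 -72.9  68. ] [644.6 -73.2  68.8]
s1 [564.9 -46.5  10. ] [564.1 -46.5  14. ]
s2 [588.5  30.5  10. ] [587.5  29.5  13.6]
s3 [701.9 -88.8  10. ] [699.2 -87.6  13. ]
s4 [725.8 -12.4  10. ] [722.9 -12.1  13.8]
1741 [5.51210191e+02 1.57930782e-01]
```

Left grip is 71 mm from the pivot, right grip 69.8 mm, 53.8 mm apart (62 mm over the outer faces), all consistent. The tongs axis lies at about −16.5°. The grasp centre is (546.5, 1.3), so I'm moving there and down.

>>> {"api": "move_arm", "payload": {
  "motion": [
    {"hand": 0,"dx": 23,"dy": -4.2,"dz": 0,"yaw": 0.25},
    {"hand": 0,"dx": 23,"dy": -4.2,"dz": 0,"yaw": 0.25},
    {"hand": 0,"dx": 23,"dy": -4.2,"dz": 0,"yaw": 0.25},
    {"hand": 0,"dx": 23.5,"dy": -4.2,"dz": 0,"yaw": 0.25},
    {"hand": 0,"dx": 0,"dy": 0,"dz": 25,"yaw": 0},
    {"hand": 0,"dx": 0,"dy": 0,"dz": 25,"yaw": 0},
    {"hand": 0,"dx": 0,"dy": 0,"dz": 25,"yaw": 0},
    {"hand": 0,"dx": 0,"dy": 0,"dz": 25,"yaw": 0},
    {"hand": 0,"dx": 0,"dy": 0,"dz": 20,"yaw": 0},
    {"hand": 0,"dx": 0,"dy": 0,"dz": 15,"yaw": 0},
    {"hand": 0,"dx": 0,"dy": 0,"dz": 12,"yaw": 0},
    {"hand": 0,"dx": 0,"dy": 0,"dz": 12,"yaw": 0},
    {"hand": 0,"dx": 0,"dy": 0,"dz": 12,"yaw": 0},
    {"hand": 0,"dx": 0,"dy": 0,"dz": 10,"yaw": 0},
    {"hand": 0,"dx": 0,"dy": 0,"dz": 10,"yaw": 0},
    {"hand": 0,"dx": 0,"dy": 0,"dz": 0,"yaw": 0},
    {"hand": 0,"dx": 0,"dy": 0,"dz": 0,"yaw": 0}
  ]
}}

```text
t: 3.33
position: [542.9, 6.7, 53.8]
eef_rot: [0.142, 0.99, -0.0, -0.001]
force: [0.8, -3.9, -2.8]
width: 85.3
grip_force: 1.4
```

Run:
```python
from h import *
s=state();print(s["t"],s["position"],s["eef_rot"],s["force"]); w=grab("wrist");cv2.imwrite("pics/w3.png",cv2.resize(w[...,::-1],(800,600),interpolation=cv2.INTER_CUBIC))
```

```text
3.3333 [542.89818206   6.69693186  53.77454987] [ 1.42026043e-01  9.89862762e-01 -1.70169473e-04 -5.35895931e-04] [ 0.84510662 -3.85719351 -2.75485821]
```

View pics/w3.png

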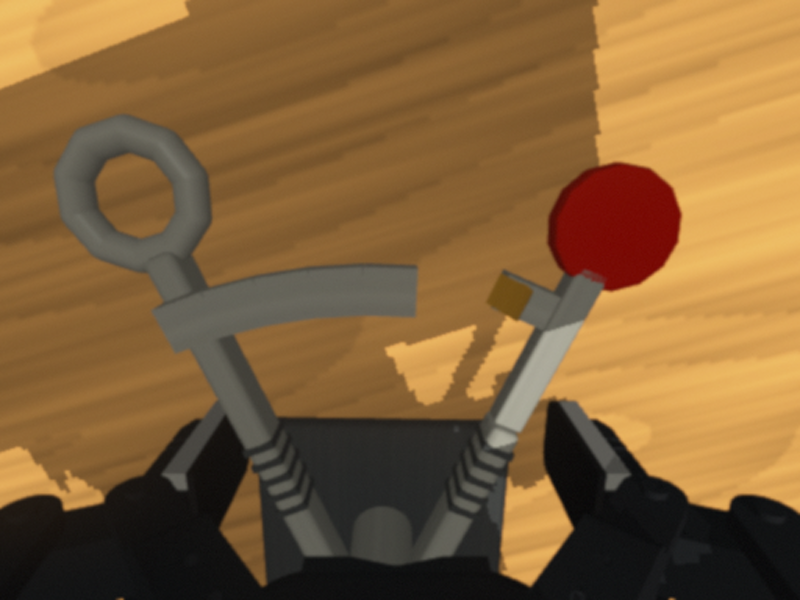

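The right finger just touches the right handle (at (235,430)), because the hand sits about 5 mm too far left and short of the target. Correcting.

>>> {"api": "move_arm", "payload": {
  "motion": [
    {"hand": 0,"dx": -2.5,"dy": -2.1,"dz": 0,"yaw": 0},
    {"hand": 0,"dx": -2.5,"dy": -2.1,"dz": 0,"yaw": 0},
    {"hand": 0,"dx": 0,"dy": 0,"dz": 0,"yaw": 0},
    {"hand": 0.2,"dx": 0,"dy": 0,"dz": 0,"yaw": 0},
    {"hand": 0.22,"dx": 0,"dy": 0,"dz": 0,"yaw": 0},
    {"hand": 0.24,"dx": 0,"dy": 0,"dz": 0,"yaw": 0},
    {"hand": 0.24,"dx": 0,"dy": 0,"dz": 0,"yaw": 0}
  ]
}}

```text
t: 3.97
position: [547.1, 1.2, 54.6]
eef_rot: [0.142, 0.99, -0.0, 0.0]
force: [-1.6, -3.9, 2.5]
width: 65.1
grip_force: 1.9
```

>>> {"api": "move_arm", "payload": {
  "motion": [
    {"hand": 0.25,"dx": 0,"dy": -0.5,"dz": 0,"yaw": 0},
    {"hand": 0.26,"dx": 0,"dy": 0,"dz": 0,"yaw": 0},
    {"hand": 0.27,"dx": 0,"dy": 0,"dz": 0,"yaw": 0},
    {"hand": 0.28,"dx": 0,"dy": 0,"dz": 0,"yaw": 0},
    {"hand": 0.3,"dx": 0,"dy": 0,"dz": 0,"yaw": 0},
    {"hand": 0.3,"dx": 0,"dy": 0,"dz": 0,"yaw": 0}
  ]
}}

```text
t: 4.47
position: [546.7, 1.1, 54.3]
eef_rot: [0.142, 0.99, 0.0, 0.0]
force: [-0.5, -2.2, 3.5]
width: 59.7
grip_force: 2.0
```

>>> {"api": "move_arm", "payload": {
  "motion": [
    {"hand": 0.32,"dx": 0,"dy": 0,"dz": 0,"yaw": 0},
    {"hand": 0.34,"dx": 0,"dy": 0,"dz": 0,"yaw": 0},
    {"hand": 0.36,"dx": 0,"dy": 0,"dz": 0,"yaw": 0},
    {"hand": 0.38,"dx": 0,"dy": 0,"dz": 0,"yaw": 0},
    {"hand": 0.4,"dx": 0,"dy": 0,"dz": 0,"yaw": 0},
    {"hand": 0.4,"dx": 0,"dy": 0,"dz": 0,"yaw": 0},
    {"hand": 0.4,"dx": 0,"dy": 0,"dz": 0,"yaw": 0}
  ]
}}

```text
t: 5.05
position: [546.4, 1.1, 54.7]
eef_rot: [0.142, 0.99, 0.0, -0.0]
force: [-3.0, -0.1, 10.9]
width: 51.5
grip_force: 11.3
```

>>> {"api": "move_arm", "payload": {
  "motion": [
    {"hand": 0.4,"dx": 0,"dy": 0,"dz": -1.0,"yaw": 0},
    {"hand": 0.41,"dx": 0,"dy": 0,"dz": -0.2,"yaw": 0},
    {"hand": 0.42,"dx": 0,"dy": 0,"dz": -0.1,"yaw": 0},
    {"hand": 0.42,"dx": 0,"dy": 0,"dz": 0,"yaw": 0},
    {"hand": 0.42,"dx": 0,"dy": 0,"dz": 0,"yaw": 0}
  ]
}}

```text
t: 5.47
position: [546.1, 1.2, 55.2]
eef_rot: [0.142, 0.99, 0.0, -0.001]
force: [-2.8, 2.1, 0.8]
width: 49.7
grip_force: 13.0
```

>>> {"api": "move_arm", "payload": {
  "motion": [
    {"hand": 0.43,"dx": 0,"dy": 0,"dz": -0.1,"yaw": 0},
    {"hand": 0.43,"dx": 0,"dy": 0,"dz": 0,"yaw": 0},
    {"hand": 0.44,"dx": 0,"dy": 0,"dz": -0.1,"yaw": 0},
    {"hand": 0.44,"dx": 0,"dy": 0,"dz": 0,"yaw": 0},
    {"hand": 0.44,"dx": 0,"dy": 0,"dz": 0,"yaw": 0}
  ]
}}

```text
t: 5.88
position: [545.9, 1.2, 55.5]
eef_rot: [0.142, 0.99, 0.0, -0.001]
force: [-4.1, 3.7, 1.2]
width: 48.2
grip_force: 13.6
```

>>> {"api": "move_arm", "payload": {
  "motion": [
    {"hand": 0.45,"dx": 0,"dy": 0,"dz": -0.1,"yaw": 0},
    {"hand": 0.45,"dx": 0,"dy": 0,"dz": 0,"yaw": 0},
    {"hand": 0.46,"dx": 0,"dy": 0,"dz": -0.1,"yaw": 0},
    {"hand": 0.46,"dx": 0,"dy": 0,"dz": 0,"yaw": 0},
    {"hand": 0.46,"dx": 0,"dy": 0,"dz": 0,"yaw": 0}
  ]
}}

```text
t: 6.3
position: [545.7, 1.2, 55.8]
eef_rot: [0.142, 0.99, 0.0, -0.001]
force: [-6.1, 3.9, 1.7]
width: 46.4
grip_force: 12.6
```

>>> {"api": "move_arm", "payload": {
  "motion": [
    {"hand": 0.47,"dx": 0.5,"dy": 0,"dz": -0.1,"yaw": 0},
    {"hand": 0.47,"dx": 0.5,"dy": 0,"dz": 0,"yaw": 0},
    {"hand": 0.48,"dx": 0.2,"dy": 0,"dz": -0.1,"yaw": 0},
    {"hand": 0.48,"dx": 0,"dy": 0,"dz": 0,"yaw": 0},
    {"hand": 0.48,"dx": 0,"dy": 0,"dz": 0,"yaw": 0}
  ]
}}

```text
t: 6.72
position: [545.4, 1.3, 56.1]
eef_rot: [0.142, 0.99, -0.0, -0.0]
force: [-3.1, 2.7, 0.7]
width: 44.5
grip_force: 11.2
```

>>> {"api": "move_arm", "payload": {
  "motion": [
    {"hand": 0.49,"dx": 0.2,"dy": 0,"dz": -0.1,"yaw": 0},
    {"hand": 0.49,"dx": 0.2,"dy": 0,"dz": 0,"yaw": 0},
    {"hand": 0.5,"dx": 0.2,"dy": 0,"dz": -0.1,"yaw": 0},
    {"hand": 0.5,"dx": 0,"dy": 0,"dz": 0,"yaw": 0},
    {"hand": 0.5,"dx": 0,"dy": 0,"dz": 0,"yaw": 0}
  ]
}}

```text
t: 7.13
position: [545.1, 1.4, 56.4]
eef_rot: [0.142, 0.99, -0.0, 0.0]
force: [-1.0, 0.6, -1.0]
width: 42.9
grip_force: 14.4
```

>>> {"api": "move_arm", "payload": {
  "motion": [
    {"hand": 0.51,"dx": 0.1,"dy": 0,"dz": 0,"yaw": 0},
    {"hand": 0.51,"dx": 0,"dy": 0,"dz": 0,"yaw": 0},
    {"hand": 0.51,"dx": 0,"dy": 0,"dz": 0,"yaw": 0}
  ]
}}

```text
t: 7.38
position: [545.0, 1.4, 56.5]
eef_rot: [0.142, 0.99, -0.0, 0.0]
force: [-1.9, -0.6, 0.3]
width: 42.4
grip_force: 17.0
```

>>> {"api": "move_arm", "payload": {
  "motion": [
    {"hand": 0.52,"dx": 0.1,"dy": 0,"dz": 0,"yaw": 0},
    {"hand": 0.52,"dx": 0,"dy": 0,"dz": 0,"yaw": 0},
    {"hand": 0.52,"dx": 0,"dy": 0,"dz": 0,"yaw": 0}
  ]
}}

```text
t: 7.63
position: [545.0, 1.5, 56.5]
eef_rot: [0.142, 0.99, -0.0, 0.0]
force: [-1.8, 0.1, 2.2]
width: 41.4
grip_force: 20.2
```

>>> {"api": "move_arm", "payload": {
  "motion": [
    {"hand": 0.53,"dx": 0.1,"dy": 0,"dz": 0,"yaw": 0},
    {"hand": 0.53,"dx": 0,"dy": 0,"dz": 0,"yaw": 0},
    {"hand": 0.535,"dx": 0,"dy": 0,"dz": 0,"yaw": 0},
    {"hand": 0.535,"dx": 0,"dy": 0,"dz": 0,"yaw": 0},
    {"hand": 0.535,"dx": 0,"dy": 0,"dz": 0,"yaw": 0}
  ]
}}

```text
t: 8.05
position: [544.8, 1.6, 56.6]
eef_rot: [0.142, 0.99, 0.0, 0.0]
force: [-3.2, 0.4, 6.3]
width: 40.2
grip_force: 20.1
```

>>> {"api": "move_arm", "payload": {
  "motion": [
    {"hand": 0.545,"dx": 0.1,"dy": 0,"dz": -0.3,"yaw": 0},
    {"hand": 0.545,"dx": 0,"dy": 0,"dz": 0,"yaw": 0},
    {"hand": 0.545,"dx": 0,"dy": 0,"dz": 0,"yaw": 0}
  ]
}}

```text
t: 8.3
position: [544.7, 1.6, 56.8]
eef_rot: [0.142, 0.99, -0.0, 0.0]
force: [-2.2, 0.1, 3.1]
width: 39.3
grip_force: 26.2
```

>>> {"api": "move_arm", "payload": {
  "motion": [
    {"hand": 0.548,"dx": 0,"dy": 0,"dz": 0,"yaw": 0},
    {"hand": 0.548,"dx": 0,"dy": 0,"dz": 0,"yaw": 0},
    {"hand": 0.548,"dx": 0,"dy": 0,"dz": 0,"yaw": 0}
  ]
}}

```text
t: 8.55
position: [544.7, 1.6, 56.8]
eef_rot: [0.142, 0.99, -0.0, 0.0]
force: [-2.6, -0.3, 5.7]
width: 38.8
grip_force: 25.7
```

>>> {"api": "move_arm", "payload": {
  "motion": [
    {"hand": 0.553,"dx": 0,"dy": 0,"dz": -0.2,"yaw": 0},
    {"hand": 0.553,"dx": 0,"dy": 0,"dz": 0,"yaw": 0},
    {"hand": 0.553,"dx": 0,"dy": 0,"dz": 0,"yaw": 0}
  ]
}}

```text
t: 8.8
position: [544.7, 1.6, 56.9]
eef_rot: [0.142, 0.99, -0.0, 0.0]
force: [-2.6, -0.3, 3.7]
width: 38.4
grip_force: 27.5
```

Squeezed to 27.5 N. Letting go and lifting clear while the ratchet holds.

>>> {"api": "move_arm", "payload": {
  "motion": [
    {"hand": 0.5,"dx": 0,"dy": 0,"dz": 0,"yaw": 0},
    {"hand": 0.4,"dx": 0,"dy": 0,"dz": 0,"yaw": 0},
    {"hand": 0.25,"dx": 0,"dy": 0,"dz": 0,"yaw": 0},
    {"hand": 0.25,"dx": 0,"dy": 0,"dz": 0,"yaw": 0},
    {"hand": 0.25,"dx": 0,"dy": 0,"dz": -3,"yaw": 0},
    {"hand": 0.25,"dx": 0,"dy": 0,"dz": -6,"yaw": 0},
    {"hand": 0.25,"dx": 0,"dy": 0,"dz": -10,"yaw": 0},
    {"hand": 0.25,"dx": 0,"dy": 0,"dz": -15,"yaw": 0},
    {"hand": 0.25,"dx": 0,"dy": 0,"dz": -15,"yaw": 0},
    {"hand": 0.25,"dx": 0,"dy": 0,"dz": -15,"yaw": 0},
    {"hand": 0.25,"dx": 0,"dy": 0,"dz": -15,"yaw": 0},
    {"hand": 0.25,"dx": 0,"dy": 0,"dz": -15,"yaw": 0},
    {"hand": 0.25,"dx": 0,"dy": 0,"dz": -10,"yaw": 0},
    {"hand": 0.25,"dx": 0,"dy": 0,"dz": 0,"yaw": 0},
    {"hand": 0.25,"dx": 0,"dy": 0,"dz": 0,"yaw": 0}
  ]
}}

```text
t: 10.05
position: [545.0, 1.6, 161.6]
eef_rot: [0.142, 0.99, 0.0, 0.001]
force: [-0.7, -0.6, -0.2]
width: 64.3
grip_force: 0.0
```

Run:
```python
from h import *
s=state();print(s["t"],s["position"],s["eef_rot"],s["force"]); w=grab("wrist");cv2.imwrite("pics/w4.png",cv2.resize(w[...,::-1],(800,600),interpolation=cv2.INTER_CUBIC))
P,c=cloud("wrist");C=c.astype(int);r=(C[...,0]>70)&(C[...,1]<40)&(C[...,2]<40)
n,l,st,ce=cv2.connectedComponentsWithStats(r.astype(np.uint8))
for i in range(1,n):
    if st[i,4]>60: print(st[i],P[l==i].mean(0),np.median(P[l==i],0),ray("wrist",ce[i][0]/.64,ce[i][1]/.64,66))
```

```text
10.05 [544.98049141   1.61258129 161.60798533] [1.41988699e-01 9.89867948e-01 1.10290872e-04 8.01362347e-04] [-0.68144841 -0.63644003 -0.19073719]
[ 278   86   43   43 1402] [485.18552846  51.01824014  67.13530513] [485.15104326  51.29134027  65.69864728] [485.17506862  51.17727525  66.        ]
[ 97 366  25  18 240] [ 644.55839404 -148.17709667   78.84000346] [ 646.0853777  -149.06279855   77.70069304] [ 655.01338798 -158.61163108   66.        ]
```

View pics/w4.png

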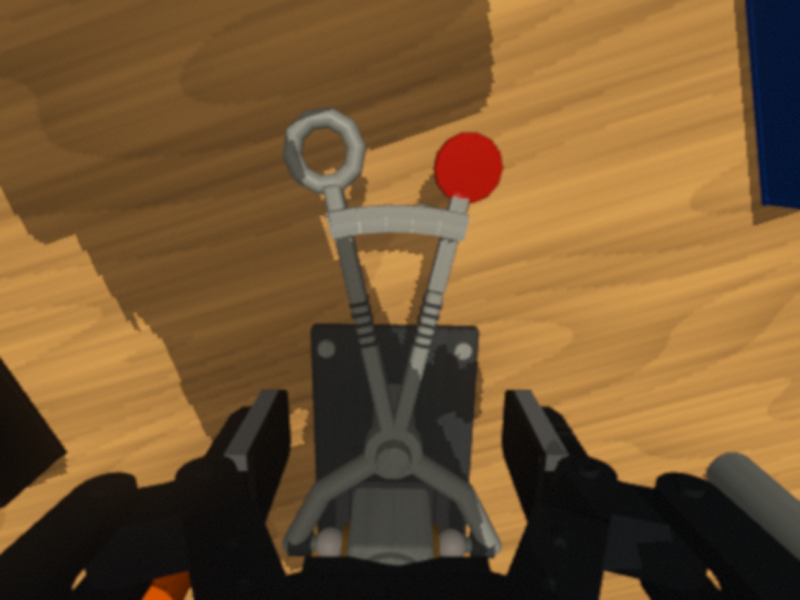

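The ratchet bar bridges the handles at (395,222), so it is engaged. Thumb plate at (468,167) gives (485,51,66), 141 mm from the pivot as expected. Moving above it with the fingers shut while the 2 s pass.

>>> {"api": "move_arm", "payload": {
  "motion": [
    {"hand": 1,"dx": 12,"dy": 5,"dz": 0,"yaw": 0},
    {"hand": 1,"dx": 12,"dy": 5,"dz": 0,"yaw": 0},
    {"hand": 1,"dx": 12,"dy": 5,"dz": 0,"yaw": 0},
    {"hand": 1,"dx": 12,"dy": 5,"dz": 0,"yaw": 0},
    {"hand": 1,"dx": 12,"dy": 5,"dz": 0,"yaw": 0},
    {"hand": 1,"dx": 14.3,"dy": 6.5,"dz": 0,"yaw": 0},
    {"hand": 1,"dx": 0,"dy": 0,"dz": 0,"yaw": 0},
    {"hand": 1,"dx": 0,"dy": 0,"dz": 8,"yaw": 0},
    {"hand": 1,"dx": 0,"dy": 0,"dz": 10,"yaw": 0},
    {"hand": 1,"dx": 0,"dy": 0,"dz": 10,"yaw": 0},
    {"hand": 1,"dx": 0,"dy": 0,"dz": 10,"yaw": 0},
    {"hand": 1,"dx": 0,"dy": 0,"dz": 10,"yaw": 0},
    {"hand": 1,"dx": 0,"dy": 0,"dz": 8,"yaw": 0},
    {"hand": 1,"dx": 0,"dy": 0,"dz": 5,"yaw": 0},
    {"hand": 1,"dx": 0,"dy": 0,"dz": 5,"yaw": 0},
    {"hand": 1,"dx": 0,"dy": 0,"dz": 5,"yaw": 0},
    {"hand": 1,"dx": 0,"dy": 0,"dz": 0,"yaw": 0},
    {"hand": 1,"dx": 0,"dy": 0,"dz": 0,"yaw": 0},
    {"hand": 1,"dx": 0,"dy": 0,"dz": 0,"yaw": 0},
    {"hand": 1,"dx": 0,"dy": 0,"dz": 0,"yaw": 0}
  ]
}}

```text
t: 11.77
position: [482.5, 52.8, 90.3]
eef_rot: [0.142, 0.99, 0.0, 0.0]
force: [-0.2, -0.0, -0.4]
width: -0.0
grip_force: 0.0
```

>>> {"api": "move_arm", "payload": {
  "motion": [
    {"hand": 1,"dx": 0,"dy": 0,"dz": 3,"yaw": 0},
    {"hand": 1,"dx": 0,"dy": 0,"dz": 3,"yaw": 0},
    {"hand": 1,"dx": 0,"dy": 0,"dz": 2,"yaw": 0},
    {"hand": 1,"dx": 0,"dy": 0,"dz": 1,"yaw": 0},
    {"hand": 1,"dx": 0,"dy": 0,"dz": 1,"yaw": 0},
    {"hand": 1,"dx": 0,"dy": 0,"dz": 1,"yaw": 0},
    {"hand": 1,"dx": 0,"dy": 0,"dz": 0,"yaw": 0}
  ]
}}

```text
t: 12.35
position: [482.1, 52.7, 78.7]
eef_rot: [0.142, 0.99, -0.0, -0.0]
force: [0.1, 0.4, -0.1]
width: 0.4
grip_force: 0.0
```

>>> {"api": "move_arm", "payload": {
  "motion": [
    {"hand": 1,"dx": 0,"dy": 0,"dz": 1,"yaw": 0},
    {"hand": 1,"dx": 0,"dy": 0,"dz": 1,"yaw": 0},
    {"hand": 1,"dx": 0,"dy": 0,"dz": 0,"yaw": 0}
  ]
}}

```text
t: 12.6
position: [482.4, 52.8, 76.9]
eef_rot: [0.142, 0.99, 0.0, 0.0]
force: [0.4, 0.8, 0.2]
width: -0.1
grip_force: 0.7
```

>>> {"api": "move_arm", "payload": {
  "motion": [
    {"hand": 1,"dx": 0,"dy": 0,"dz": 1,"yaw": 0},
    {"hand": 1,"dx": 0,"dy": 0,"dz": 1,"yaw": 0},
    {"hand": 1,"dx": 0,"dy": 0,"dz": 0,"yaw": 0}
  ]
}}

```text
t: 12.85
position: [482.3, 52.8, 74.8]
eef_rot: [0.142, 0.99, 0.0, 0.0]
force: [-0.2, 1.3, 1.3]
width: 0.1
grip_force: 0.9
```

>>> {"api": "move_arm", "payload": {
  "motion": [
    {"hand": 1,"dx": 0,"dy": 0,"dz": 1,"yaw": 0},
    {"hand": 1,"dx": 0,"dy": 0,"dz": 0,"yaw": 0},
    {"hand": 1,"dx": 0,"dy": 0,"dz": 0,"yaw": 0}
  ]
}}

```text
t: 13.1
position: [482.2, 52.7, 73.9]
eef_rot: [0.142, 0.99, 0.0, 0.0]
force: [1.0, 0.7, 2.7]
width: -0.2
grip_force: 1.0
```

>>> {"api": "move_arm", "payload": {
  "motion": [
    {"hand": 1,"dx": 0,"dy": 0,"dz": 1,"yaw": 0},
    {"hand": 1,"dx": 0,"dy": 0,"dz": 0,"yaw": 0},
    {"hand": 1,"dx": 0,"dy": 0,"dz": 0,"yaw": 0}
  ]
}}

```text
t: 13.35
position: [482.1, 52.7, 72.8]
eef_rot: [0.142, 0.99, -0.0, -0.0]
force: [-0.2, 0.3, 1.0]
width: -0.3
grip_force: 0.3
```

```bash
cat > look.py <<'E'
from h import *
import sys
s=state();print(s["t"],s["position"],s["force"])
n=sys.argv[1];w=grab(n)
P,c=cloud(n);C=c.astype(int);r=(C[...,0]>70)&(C[...,1]<45)&(C[...,2]<45)&(P[...,2]>45)
k,l,st,ce=cv2.connectedComponentsWithStats(r.astype(np.uint8))
for i in range(1,k):
    if st[i,4]>40: print(st[i],np.median(P[l==i],0).round(1))
E
python3 look.py wrist; python3 look.py top
```

```text
13.35 [482.11311046  52.65391336  72.83157853] [-0.16360898  0.29593768  0.97249072]
[ 285  256   44   44 1414] [493.2  75.2  64.9]
13.4 [481.9368054   52.64230665  72.77342694] [1.14489932 0.65976067 1.68206417]
[381 135   8   7  42] [ 756.  -209.7  109.7]
```

The plate has sprung away to the left, so the teeth are free. Lifting off and checking that the tongs are fully open.

>>> {"api": "move_arm", "payload": {
  "motion": [
    {"hand": 1,"dx": 0,"dy": 0,"dz": -5,"yaw": 0},
    {"hand": 1,"dx": 0,"dy": 0,"dz": -10,"yaw": 0},
    {"hand": 1,"dx": 0,"dy": 0,"dz": -20,"yaw": 0},
    {"hand": 1,"dx": 0,"dy": 0,"dz": -20,"yaw": 0},
    {"hand": 0.5,"dx": -5,"dy": 0,"dz": -25,"yaw": 0},
    {"hand": 0,"dx": -10,"dy": 0,"dz": -30,"yaw": 0},
    {"hand": 0,"dx": -20,"dy": 0,"dz": -20,"yaw": 0},
    {"hand": 0,"dx": -20,"dy": -5,"dz": -10,"yaw": 0},
    {"hand": 0,"dx": -20,"dy": -10,"dz": 0,"yaw": 0},
    {"hand": 0,"dx": -25,"dy": -10,"dz": 0,"yaw": 0},
    {"hand": 0,"dx": -25,"dy": -10,"dz": 0,"yaw": 0},
    {"hand": 0,"dx": -15,"dy": 0,"dz": 0,"yaw": 0},
    {"hand": 0,"dx": 0,"dy": 0,"dz": 0,"yaw": 0},
    {"hand": 0,"dx": 0,"dy": 0,"dz": 0,"yaw": 0}
  ]
}}

```text
t: 14.62
position: [606.5, -20.5, 213.2]
eef_rot: [0.142, 0.99, -0.0, -0.0]
force: [-1.0, 0.4, 0.4]
width: 85.5
grip_force: 0.0
```

```bash
python3 look.py wrist
python3 - <<'E'
from h import *
d=np.load("wrist.npz");cv2.imwrite("pics/w5.png",cv2.resize(d["color"][...,::-1],(800,600),interpolation=cv2.INTER_CUBIC));print(state()["eef_rot"])
E
```

```text
14.6167 [606.4615495  -20.49305889 213.20489034] [-1.03173964  0.4179179   0.35760143]
[ 312    9   37   42 1121] [500.6  72.7  65.6]
[126 240  23  17 152] [ 635.7 -145.9   48.4]
[113 254  24  19 204] [ 637.9 -153.6   67.9]
[ 1.42106219e-01  9.89851243e-01 -1.51961961e-05 -5.82491741e-04]
```

View pics/w5.png

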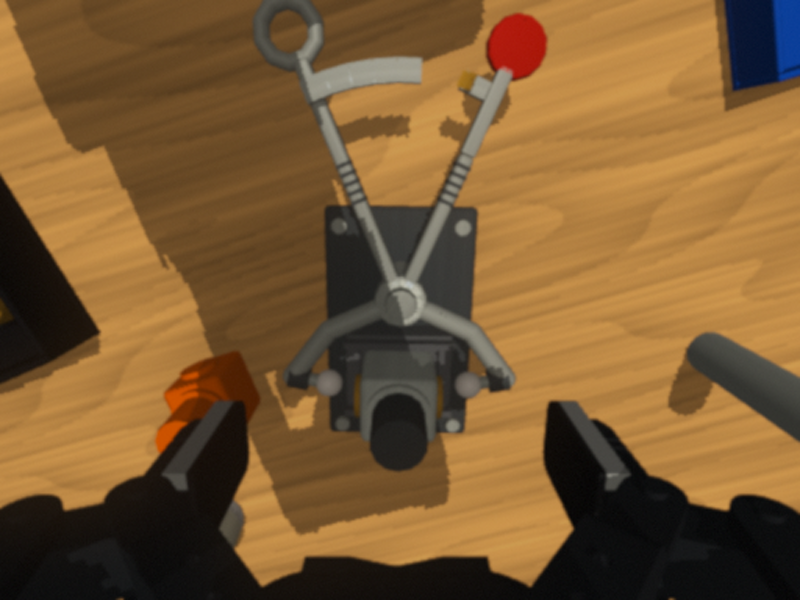

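Plate back at (500.6, 72.7), the fully open position; the bushes show only thin brass edges. The boss top is at about (398,443).

Run:
```python
from h import *
P,c=cloud("wrist")
m=(abs(P[...,2]-119)<5)&(P[...,0]>640)&(P[...,0]<700)&(abs(P[...,1]+35)<30)
q=P[m];print(m.sum(),q.mean(0),cv2.minEnclosingCircle(q[:,:2].astype(np.float32)),ray("wrist",398,443,119))
# flange/block edges at z: block top z=84
b=(abs(P[...,2]-84)<3)&(P[...,0]>630)&(P[...,0]<710)&(abs(P[...,1]+35)<35);print(cv2.minAreaRect(P[b][:,:2].astype(np.float32)))
P,c=cloud("top");C=c.astype(int);u=np.mgrid[:384,:512][1]
t=(C[...,2]>C[...,0]+50)&(abs(P[...,2]-40)<4)&(u>165)&(u<230);k,l,st,ce=cv2.connectedComponentsWithStats(t.astype(np.uint8))
i=1+st[1:,4].argmax();print(st[i],cv2.minAreaRect(P[l==i][:,:2].astype(np.float32)))
P2,c2=P,c; f=(C[...,2]>C[...,0]+50)&(abs(P[...,2]-4)<3)&(u>165)&(u<230);print(cv2.minAreaRect(P[f][:,:2].astype(np.float32)))
```

```text
1042 [665.5355307  -36.48427741 118.40067928] ((666.788818359375, -36.87738800048828), 15.180907249450684) [665.34738998 -36.66177866 119.        ]
((666.5220336914062, -36.48813247680664), (43.0892333984375, 38.93870544433594), 71.98873901367188)
[170 266  36   8  57] ((410.398193359375, 295.65655517578125), (92.97813415527344, 15.459568977355957), 80.58362579345703)
((482.7698974609375, 280.17572021484375), (119.00274658203125, 142.3501434326172), 89.94804382324219)
```

>>> {"api": "move_arm", "payload": {
  "motion": [
    {"hand": 0,"dx": -20,"dy": 0.4,"dz": 0,"yaw": 0},
    {"hand": 0,"dx": -22,"dy": 0.5,"dz": 0,"yaw": 0},
    {"hand": 0,"dx": -20,"dy": 0.4,"dz": 0,"yaw": 0},
    {"hand": 0,"dx": 0,"dy": 0,"dz": 25,"yaw": 0},
    {"hand": 0,"dx": 0,"dy": 0,"dz": 25,"yaw": 0},
    {"hand": 0,"dx": 0,"dy": 0,"dz": 25,"yaw": 0},
    {"hand": 0,"dx": 0,"dy": 0,"dz": 20,"yaw": 0},
    {"hand": 0,"dx": 0,"dy": 0,"dz": 12,"yaw": 0},
    {"hand": 0,"dx": 0,"dy": 0,"dz": 6,"yaw": 0},
    {"hand": 0.3,"dx": 0,"dy": 0,"dz": 0,"yaw": 0},
    {"hand": 0.5,"dx": 0,"dy": 0,"dz": 0,"yaw": 0},
    {"hand": 0.6,"dx": 0,"dy": 0,"dz": 0,"yaw": 0},
    {"hand": 0.6,"dx": 0,"dy": 0,"dz": 0,"yaw": 0}
  ]
}}

```text
t: 15.75
position: [667.3, -36.4, 101.3]
eef_rot: [0.142, 0.99, 0.0, 0.001]
force: [-0.5, 0.1, 0.9]
width: 38.7
grip_force: 0.0
```

>>> {"api": "move_arm", "payload": {
  "motion": [
    {"hand": 0.7,"dx": 0,"dy": 0,"dz": 0,"yaw": 0},
    {"hand": 1,"dx": 0,"dy": 0,"dz": 0,"yaw": 0},
    {"hand": 1,"dx": 0,"dy": 0,"dz": 0,"yaw": 0},
    {"hand": 1,"dx": 0,"dy": 0,"dz": 0,"yaw": 0},
    {"hand": 1,"dx": 0,"dy": 0,"dz": -2,"yaw": 0},
    {"hand": 1,"dx": 0,"dy": 0,"dz": -3,"yaw": 0},
    {"hand": 1,"dx": 0,"dy": 0,"dz": -5,"yaw": 0},
    {"hand": 1,"dx": 0,"dy": 0,"dz": -5,"yaw": 0}
  ]
}}

```text
t: 16.42
position: [666.3, -36.4, 115.0]
eef_rot: [0.142, 0.99, -0.0, -0.0]
force: [0.1, 0.4, -2.9]
width: 28.4
grip_force: 59.2
```

Held (−2.9 N, right for 0.3 kg). Carrying it to the tray.

>>> {"api": "move_arm", "payload": {
  "motion": [
    {"hand": 1,"dx": 0,"dy": 0,"dz": -10,"yaw": 0},
    {"hand": 1,"dx": 0,"dy": 0,"dz": -20,"yaw": 0},
    {"hand": 1,"dx": 0,"dy": 0,"dz": -20,"yaw": 0},
    {"hand": 1,"dx": 0,"dy": 0,"dz": -20,"yaw": 0},
    {"hand": 1,"dx": 8,"dy": 8,"dz": 0,"yaw": 0},
    {"hand": 1,"dx": 16,"dy": 15,"dz": 0,"yaw": 0},
    {"hand": 1,"dx": 22,"dy": 21,"dz": 0,"yaw": 0},
    {"hand": 1,"dx": 22,"dy": 21,"dz": 0,"yaw": 0},
    {"hand": 1,"dx": 22,"dy": 21,"dz": 0,"yaw": 0},
    {"hand": 1,"dx": 22,"dy": 21,"dz": 0,"yaw": 0},
    {"hand": 1,"dx": 22,"dy": 21,"dz": 0,"yaw": 0},
    {"hand": 1,"dx": 22,"dy": 21,"dz": 0,"yaw": 0},
    {"hand": 1,"dx": 22,"dy": 21,"dz": 0,"yaw": 0},
    {"hand": 1,"dx": 22,"dy": 21,"dz": 0,"yaw": 0},
    {"hand": 1,"dx": 22,"dy": 21,"dz": 0,"yaw": 0},
    {"hand": 1,"dx": 22,"dy": 21,"dz": 0,"yaw": 0},
    {"hand": 1,"dx": 15,"dy": 13,"dz": 0,"yaw": 0},
    {"hand": 1,"dx": 6,"dy": 6,"dz": 0,"yaw": 0},
    {"hand": 1,"dx": 0,"dy": 0,"dz": 0,"yaw": 0},
    {"hand": 1,"dx": 0,"dy": 0,"dz": 0,"yaw": 0}
  ]
}}

```text
t: 18.08
position: [482.8, 279.9, 184.7]
eef_rot: [0.141, 0.99, -0.0, 0.0]
force: [0.2, -0.1, -2.1]
width: 28.5
grip_force: 59.5
```

>>> {"api": "move_arm", "payload": {
  "motion": [
    {"hand": 1,"dx": 0,"dy": 0,"dz": 10,"yaw": 0},
    {"hand": 1,"dx": 0,"dy": 0,"dz": 18,"yaw": 0},
    {"hand": 1,"dx": 0,"dy": 0,"dz": 18,"yaw": 0},
    {"hand": 1,"dx": 0,"dy": 0,"dz": 18,"yaw": 0},
    {"hand": 1,"dx": 0,"dy": 0,"dz": 15,"yaw": 0},
    {"hand": 1,"dx": 0,"dy": 0,"dz": 12,"yaw": 0},
    {"hand": 1,"dx": 0,"dy": 0,"dz": 8,"yaw": 0},
    {"hand": 1,"dx": 0,"dy": 0,"dz": 4,"yaw": 0},
    {"hand": 1,"dx": 0,"dy": 0,"dz": 2,"yaw": 0},
    {"hand": 1,"dx": 0,"dy": 0,"dz": 2,"yaw": 0},
    {"hand": 1,"dx": 0,"dy": 0,"dz": 2,"yaw": 0},
    {"hand": 1,"dx": 0,"dy": 0,"dz": 0,"yaw": 0}
  ]
}}

```text
t: 19.08
position: [483.3, 280.1, 76.1]
eef_rot: [0.142, 0.99, 0.0, 0.0]
force: [0.9, -0.1, -2.2]
width: 28.6
grip_force: 59.5
```

>>> {"api": "move_arm", "payload": {
  "motion": [
    {"hand": 1,"dx": 0,"dy": 0,"dz": 1,"yaw": 0},
    {"hand": 1,"dx": 0,"dy": 0,"dz": 1,"yaw": 0},
    {"hand": 1,"dx": 0,"dy": 0,"dz": 1,"yaw": 0},
    {"hand": 1,"dx": 0,"dy": 0,"dz": 0.5,"yaw": 0},
    {"hand": 1,"dx": 0,"dy": 0,"dz": 0.5,"yaw": 0},
    {"hand": 1,"dx": 0,"dy": 0,"dz": 0,"yaw": 0}
  ]
}}

```text
t: 19.58
position: [483.0, 279.9, 71.8]
eef_rot: [0.142, 0.99, -0.0, -0.0]
force: [0.9, -0.5, -2.4]
width: 28.6
grip_force: 59.5
```

>>> {"api": "move_arm", "payload": {
  "motion": [
    {"hand": 1,"dx": 0,"dy": 0,"dz": 0.5,"yaw": 0},
    {"hand": 1,"dx": 0,"dy": 0,"dz": 0.5,"yaw": 0},
    {"hand": 1,"dx": 0,"dy": 0,"dz": 0.5,"yaw": 0},
    {"hand": 1,"dx": 0,"dy": 0,"dz": 0,"yaw": 0}
  ]
}}

```text
t: 19.92
position: [483.2, 280.0, 71.3]
eef_rot: [0.142, 0.99, 0.0, 0.0]
force: [-2.6, -1.3, 9.1]
width: 28.5
grip_force: 60.9
```

Seated. Releasing and backing off.

>>> {"api": "move_arm", "payload": {
  "motion": [
    {"hand": 0.6,"dx": 0,"dy": 0,"dz": 0,"yaw": 0},
    {"hand": 0.4,"dx": 0,"dy": 0,"dz": 0,"yaw": 0},
    {"hand": 0.3,"dx": 0,"dy": 0,"dz": 0,"yaw": 0},
    {"hand": 0.3,"dx": 0,"dy": 0,"dz": 0,"yaw": 0},
    {"hand": 0.3,"dx": 0,"dy": 0,"dz": -5,"yaw": 0},
    {"hand": 0.3,"dx": 0,"dy": 0,"dz": -15,"yaw": 0},
    {"hand": 0.3,"dx": 0,"dy": 0,"dz": -25,"yaw": 0},
    {"hand": 0.3,"dx": 0,"dy": 0,"dz": -30,"yaw": 0},
    {"hand": 0.3,"dx": 0,"dy": 0,"dz": -30,"yaw": 0},
    {"hand": 0.3,"dx": 0,"dy": 0,"dz": -30,"yaw": 0},
    {"hand": 0.3,"dx": 0,"dy": 0,"dz": 0,"yaw": 0},
    {"hand": 0.3,"dx": 0,"dy": 0,"dz": 0,"yaw": 0}
  ]
}}

```text
t: 20.92
position: [484.1, 280.5, 207.5]
eef_rot: [0.142, 0.99, 0.001, 0.002]
force: [-1.3, -0.6, -0.7]
width: 59.7
grip_force: 0.0
```

Run:
```python
from h import *
print(state()["t"],state()["force"]);a=grab("side");w=grab("wrist")
cv2.imwrite("pics/end.png",np.hstack([cv2.resize(a[150:270,150:350][...,::-1],(400,240)),cv2.resize(w[...,::-1],(400,240))]))
P,c=cloud("wrist");m=(abs(P[...,2]-89)<5)&(abs(P[...,0]-483)<30)&(abs(P[...,1]-280)<30);print(m.sum(),P[m].mean(0))
```

```text
20.9167 [-1.26542265 -0.62991414 -0.73995291]
1049 [482.26408649 280.00442651  88.49797242]
```

View pics/end.png

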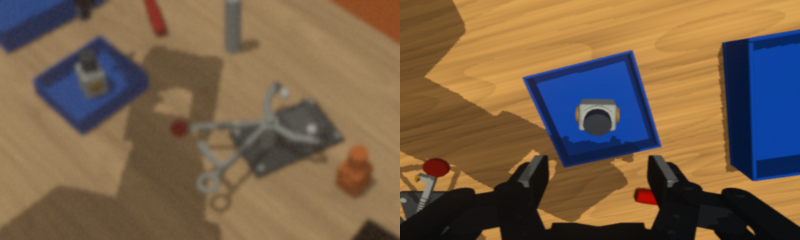

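The housing stands upright in the small tray (left picture (90,75), right picture (597,120)), its boss top at z = 88.5 mm against an expected 89. The tongs are open and the fingers are clear. Handing in.

```bash
python3 -c "
from workcell import close_job
print(close_job())"
```

```text
the job is handed in; nothing more can be done
None
```

I squeezed the tongs to 27.5 N, left the ratchet holding the housing for over 2 s, released the teeth with the thumb plate, and handed the job in with the housing upright in the small blue tray; I judged clamping and bush seating only from the squeeze force and camera views, and no verdict came back.

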